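Shut and latch the gate of the paint bay

TASK

The little wooden bay for paint jars stands open: take its steel thumb latch by the tab, lift the bar, swing the gate shut with the bar passing over the front lip of the catch, and let the bar down into the slot so that it lies fully down and the gate stays shut. Ease it home by feel, because the catch block is re-clamped each time and is not quite where it was: never push hard on the catch, and leave the jars, pot and dish where they are.

Things in the scene. Friction and masses are not known exactly. Their poses are not given: they have to be found in the camera images.
- bay: Open-topped timber bay, 235 mm deep, 374 mm wide, fixed to the bench; side walls 100, hinge post 150 mm high. Origin at bench level, middle of the gate opening; x points into the bay (away from the robot at yaw 0), y along the shut gate to the hinge, z up. Inside, a rubber stop on a block (at y = -85 mm, 60 mm up) ends the gate's travel.
- gate_hinge (a point): Vertical hinge line of the gate at bench level, at x = 0, y = +160 mm in the bay's frame. It turns with the gate: its -y axis runs along the gate from the hinge to the free end, its -x axis points out of the gate's front face. The gate is a wooden board 260 mm long from the hinge line, 18 mm thick (mid-plane through the hinge line), top edge 132 mm above the bench, 0.8 kg.
- gate (a joint): Gate angle in rad: 0 in line with the bay's y axis, growing as the free end swings out to bay -x. It starts open; the hinge is stiff (1 to 1.5 N at the tab) and the gate stays where it is left. Latched it reads between -0.04 and 0.04, depending on where the catch is clamped; with the bar down in front of the catch's lip it cannot go below 0.06; its stop is at -0.045, behind the catch's slot.
- latch_bar (a joint): Angle of the latch bar in rad: 0 fully down (level, resting on its own stop on the gate, even with the gate open), growing as the free end is lifted, stopped at 0.32. It falls by its own weight (0.2 kg). At about 0.08 it lies on top of a lip of the catch and can slide along it; at 0.12 or more it clears the lips.
- bar_pivot (a point): Pivot of the latch bar, 120 mm along the gate from the hinge line, 16 mm in front of the gate's mid-plane, 115 mm up. The flat steel bar, 8 mm thick, 16 mm high, lies along the gate's front from 20 mm on the hinge side of this pivot to 210 mm beyond it (70 mm past the gate's end). It turns about the level line square to the gate. Axes turn with the bar: -y to its free end, z up.
- thumb_tab (a point): Point to grasp on the thumb tab, an upright steel plate on the bar 95 mm from the pivot towards the free end: 10 mm thick (square to the gate, the axis x of this point), 24 mm wide along the bar, its top 17 mm above this point and the bar's upper edge 37 mm below it. With the bar down the point is 160 mm above the bench and 28 mm above the gate's top edge. It turns with the gate and bar.
- keeper: Keeper plate, 70 x 50 x 4 mm, fixed on the post beside the gate's free end; origin under its middle, 85 mm up, at x = -16, y = -140 mm in the bay's frame, axes as the bay's. On it is clamped the steel catch block: from the front a lip 20 mm thick, the slot, a back lip 20 mm thick, both tops 121 mm up. A raised bar can pass over both lips. The catch takes at most 20 N of push.
- jar_a: Paint jar, 58 mm wide and 85 mm high, standing in the bay. Leave alone. Origin under its base.
- jar_b: A second paint jar, 58 mm wide and 85 mm high, in the bay. Leave alone.
- water_pot: Open white ceramic pot, 80 mm wide and 85 mm high, on the bench beside the bay. Leave alone.
- ink_dish: Shallow white ceramic dish, 110 mm wide and 22 mm high, on the bench on the other side. Leave alone.
- keeper_slot (a point): Middle of the catch's slot, at the height of the lips' tops (121 mm), IF the catch were clamped in its middle setting; axes as the bay's. Its true place is up to 9 mm nearer or farther along x: this differs every time and is not measured. The slot is 12 mm wide, 24 mm deep, open upwards; it crosses the bar 180 mm from the bar's pivot.

How it is judged:
On the way, in this order (a step that is already met when the one before it is completed fails the run):
1. the latch bar is lifted clear while the gate is still open (value of joint latch_bar above 0.09 rad and value of joint gate above 0.055 rad), for 0.1 s.
2. the gate is brought shut with the bar still raised over the lip (value of joint latch_bar above 0.05 rad and value of joint gate below 0.05 rad), for 0.1 s.
At the end, for the whole second after the job is handed in: The gate is shut (gate angle below 0.05 rad) with the bar fully down in the slot (bar angle below 0.035 rad), both at rest (value of joint gate below 0.05 rad and value of joint latch_bar below 0.035 rad and velocity of joint gate between -0.05 and 0.05 rad/s and velocity of joint latch_bar between -0.05 and 0.05 rad/s); the robot touches nothing.
It fails at once if the catch is pushed with more than 20 N (contact force between keeper and anything else above 20 N).
It fails at once if a jar, the pot or the dish is moved more than 20 mm (distance of any of jar_a, jar_b, water_pot, ink_dish from where it was at the start of the episode above 0.02 m).
It also fails if it takes over 56 s, if anything falls off the work surface, if the arm or the gripper's body presses on something with over 40 N, if the wrist force passes 120 N, or if a joint passes its speed limit or range.

ROBOT

A 6-joint arm with a two-finger parallel gripper is mounted at the origin on the work surface. World frame = base frame: x ahead of the robot, y to its left, z up, the work surface at z = 0. Lengths are in m, angles in rad, forces in N, time in s.
With the tool pointing down it reaches from about 0.3 to 0.85 m from the base axis. Payload 4.2 kg.
Tool frame: the origin (TCP) lies at the very end of the fingers, on their centre line; the grasp point (between the pads) lies 19 mm behind it; z points along the fingers, y is the line along which they close (so a half turn about z gives the same grasp; the last joint's range is limited). The gripper opens to 91 mm and grips with 3 to 60 N. Pads are 32 mm wide; open, the fingers measure 118 mm over their backs; the gripper's body (76 mm by 178 mm) begins 60 mm behind the grasp point.
Start: joints at [1.089, 0.32, 1.565, -0, 1.257, -0.02], TCP at [0.256, 0.515, 0.214] pointing down, gripper open.
Joint ranges: [-3.11, 3.11], [-0.84, 2.01], [0.21, 2.61], [-1.34, 4.49], [0.05, 2.63], [-2.56, 2.56]. Speed limits (rad/s): [2.57, 2.57, 3.14, 3.14, 3.14, 3.14].

INTERFACE

Orientations are given as a unit quaternion [w, x, y, z].
In Python, from cell import observe, snapshot, finish_job gives the robot as it stands.
- The arm moves only by the tool step_arm, never from a script. Its argument "moves" is a list of rows, each a list of 3 entries, a list of its own where there are three numbers: the shift along the tool's x, y, z in mm, then the turn about the tool's z in degrees, then the closure, from 0 (fully open) to 1 (shut). In form: [[[x, y, z], turn, claw], ...]. A call has 1 to 20 rows; each row is the pose to reach, as a shift and turn from the pose commanded when the call began, along the tool's axes at that moment; what a row does not reach only later rows make up. A row lasts 1/8 s, in which the tool goes at most 62.5 mm and 10.7 degrees, less where a joint would pass 70% of its speed; a pose out of reach is approached as far as the arm can. A call with a gripper value outside its range is refused whole. The fingers move at their own pace and stop on an object; "force" is the grip in N (left out, the last holds). Time passes only in rows, so rows that repeat a pose let the fingers close. It gives the time, the measured TCP pose, the force, the opening and the grip force at its end, in the units of the state.
- observe(): the state, without advancing time (a new reading comes with each control period).
- snapshot(name): name is "scene" or "top" or "wrist"; returns a dict with "frame" (480x640x3 uint8, blue, green, red), "depth" (480x640 float32, m along the optical axis (not along the pixel's ray), 0 where there is no reading), "mtx" (3x3 intrinsics, pixels), "xyz" and "orientation" of the camera in the world. Camera axes: x right, y up, looking along -z (the intrinsics and any distortion apply to the point x, -y, -z); pixel columns grow to the right and rows downward; lengths in m; the calibration is good to about 2 mm. A picture is of the moment at which its call begins.
- finish_job(): hands the job in; it is judged then, once.
The state is a dict: "time": time; "joint_positions": joint angles; "qvel": joint speeds; "tau": joint torques, N m; "tcp_pos": TCP position; "ee_rot": TCP orientation; "wrist_force": force on the tool from outside, world axes, zero at the start; "wrist_torque": the same for the moment, N m; "gripper_width": finger opening in m; "grip_force": force on a finger pad.
Only numpy, scipy, OpenCV 4.12 (cv2) and the standard library are available. Lean on these libraries where they do the work, as an engineer would, in place of code of your own. Each camera call takes 0.05 s, during which the arm holds its last target. There are 200 camera calls.

## Working session

There is one attempt and no reset: what is moved stays moved. The work goes in short steps, Python scripts to look and compute and a tool call to move; the robot and the scene stay as the last step left them, time stands still between calls to the robot, and variables do not carry over. Pictures are saved under pics/ and viewed, at most 10 in all, crops included, and the job is handed in when it is done.

Besides the shell and the picture viewer there is one more tool, called after "Request:" as name(argument=value, ...) on one line, values as JSON. step_arm: Moves the arm, as the interface text tells. Its arguments: {"type":"object","properties":{"moves":{"type":"array"},"force":{"type":"number"}},"required":["moves"]}

```bash
mkdir -p pics; cat > h.py <<'E'
import numpy as np, cv2
from cell import observe, snapshot, finish_job
from scipy.spatial.transform import Rotation as R
def rot(q): return R.from_quat([q[1],q[2],q[3],q[0]]).as_matrix()
def cloud(s):
    d=s["depth"]; K=np.array(s["mtx"]); v,u=np.mgrid[0:480,0:640]
    x=(u-K[0,2])/K[0,0]*d; y=(v-K[1,2])/K[1,1]*d
    c=np.stack([x,-y,-d],-1)
    return c@rot(s["orientation"]).T+np.array(s["xyz"])
E
python3 - <<'E'
from h import *
import pickle
o=observe(); print(o)
for n in ("scene","top"):
    s=snapshot(n); cv2.imwrite(f"pics/{n}0.png",s["frame"]); pickle.dump(s,open(n+".pkl","wb"))
    print(n,s["xyz"],s["orientation"],s["mtx"],[k for k in s], s.get("distortion"))
E
```

```text
{'time': 0.0, 'joint_positions': array([ 1.08899366e+00,  3.20268705e-01,  1.56566192e+00, -2.14096734e-05,
        1.25741976e+00, -2.00067978e-02]), 'qvel': array([ 6.13203630e-04, -8.31654810e-04, -1.01206456e-03,  6.99013300e-05,
       -1.13215989e-03,  1.30570060e-03]), 'tau': array([-1.17274503e-03, -4.12460947e+01, -2.31975996e+01,  7.26112607e-02,
        4.57496429e-02, -1.34674374e-04]), 'tcp_pos': array([0.25596786, 0.51431493, 0.21314026]), 'ee_rot': array([-2.08343106e-04,  2.28848412e-01,  9.73461675e-01, -8.53873431e-04]), 'wrist_force': array([ 0.83228021, -0.68997729, -0.34978012]), 'wrist_torque': array([ 0.00168432, -0.01034342,  0.05947232]), 'grip_force': 0.0, 'gripper_width': 0.09117629919609407}
scene [1.35419278 0.41813531 0.79471922] [0.46522264 0.23583647 0.36888986 0.76933044] [[505.12790621   0.         321.49663683]
 [  0.         505.12790621 238.35497153]
 [  0.           0.           1.        ]] ['frame', 'depth', 'mtx', 'xyz', 'orientation'] None
top [0.48614104 0.04662771 1.39562924] [-0.6980175  -0.02189019  0.02744712  0.71521958] [[556.81297017   0.         313.50860079]
 [  0.         556.81297017 239.81469492]
 [  0.           0.           1.        ]] ['frame', 'depth', 'mtx', 'xyz', 'orientation'] None
```

View pics/top0.png

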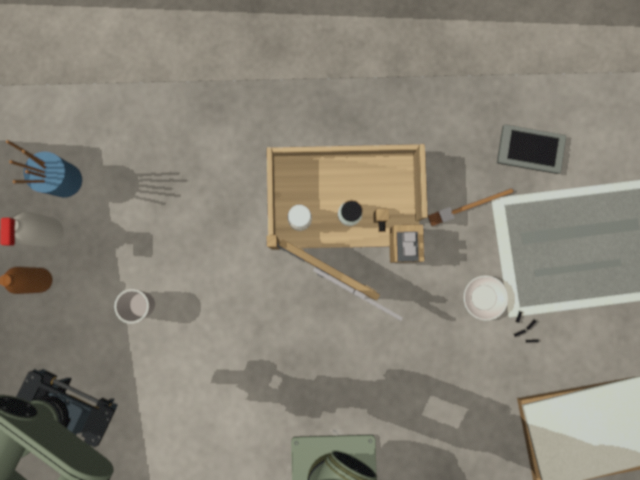

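View pics/scene0.png

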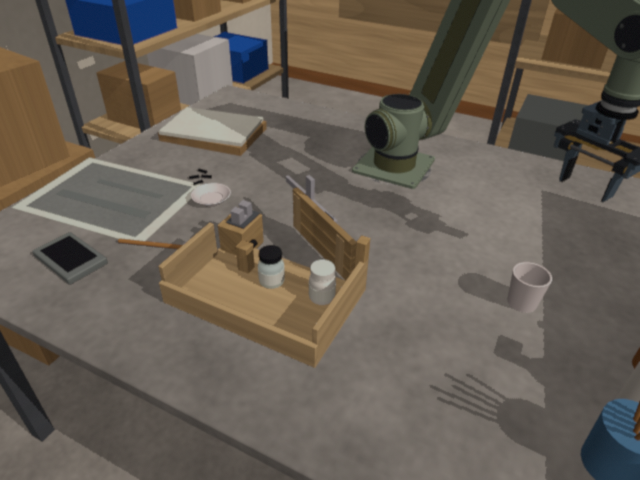

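The top view shows the bay with its hinge post near (273,241), the gate running to (375,296), the bar end near (400,318) and the catch near (407,245). The dish is at (486,298) and the pot at (132,306). The scene view shows the tab standing on the bar near (310,185).

```bash
python3 - <<'E'
from h import *
import pickle
s=pickle.load(open("top.pkl","rb")); P=cloud(s)
def reg(u0,u1,v0,v1,z0,z1):
    q=P[v0:v1,u0:u1].reshape(-1,3); return q[(q[:,2]>z0)&(q[:,2]<z1)]
w=reg(255,440,135,260,.09,.108)
r=cv2.minAreaRect((w[:,:2]*1000).astype(np.float32)); print("walls",r,cv2.boxPoints(r))
p=reg(260,290,225,260,.14,.16); print("post",len(p),p.mean(0),p.min(0),p.max(0))
g=reg(280,390,235,310,.125,.138); print("gate",len(g))
l=cv2.fitLine((g[:,:2]).astype(np.float32),cv2.DIST_HUBER,0,.001,.001).ravel();print(l,np.degrees(np.arctan2(l[1],l[0])),g.min(0),g.max(0))
t=reg(300,410,250,330,.145,.3); print("tab",len(t),t.mean(0) if len(t) else 0,t.min(0),t.max(0))
b=reg(376,410,297,330,.1,.135); print("bar",len(b),b.min(0),b.max(0),b.mean(0))
k=reg(388,428,222,268,.08,.13); print("keeper",k.min(0),k.max(0))
print(np.histogram(k[:,2],8))
k2=k[k[:,2]>.112]; print(k2.shape); 
for n,c in (("top",P[235:262:2,398:418:4,:]),): print(np.round(c[:,:,2]*1000).astype(int)); print(np.round(c[:,2,0]*1000))
cv2.imwrite("pics/z.png",cv2.resize(s["frame"][200:340,250:440],None,fx=4,fy=4,interpolation=cv2.INTER_CUBIC))
E
```

```text
walls ((663.9188232421875, -44.9364013671875), (374.3326110839844, 272.3679504394531), 89.48343658447266) [[ 526.0529  -230.86731]
 [ 798.40985 -233.32288]
 [ 801.7847   140.9945 ]
 [ 529.4278   143.45007]]
post 115 [0.5739311  0.13021826 0.14973767] [0.561504   0.11965938 0.14137033] [0.58672042 0.14079095 0.15691252]
gate 873
[0.52293134 0.8523748  0.51751    0.02171287] 58.47091 [ 0.41356439 -0.12703938  0.12502888] [0.57817128 0.11233636 0.13781009]
tab 58 [ 0.4506391  -0.06010579  0.17509887] [ 0.44164007 -0.07315531  0.14560281] [ 0.45925625 -0.04845315  0.18262525]
bar 115 [ 0.3899807  -0.16048668  0.11295387] [ 0.44144684 -0.1022608   0.13348619] [ 0.41040205 -0.12913584  0.1233891 ]
keeper [ 0.52226888 -0.22401127  0.08029617] [ 0.60921886 -0.15273216  0.1291619 ]
(array([356, 410,  66,  28,  12,  14, 137,  51]), array([0.08029617, 0.08640438, 0.0925126 , 0.09862082, 0.10472904,
       0.11083725, 0.11694547, 0.12305369, 0.1291619 ]))
(201, 3)
[[ 84  89 117 121 118]
 [ 93  94 121 123 124]
 [ 93  92 123 121 119]
 [ 91  87 106 105  90]
 [ 90  92  95  96  87]
 [ 92  94 102 101  88]
 [ 89  87 122 127 119]
 [ 93  85 123 119 120]
 [ 90  86 121 120 119]
 [ 88  87 120 127 121]
 [ 88  90  90  88  93]
 [ 92  95  87  86  86]
 [ 91  93  86  88  90]
 [ 83  85  85  74  68]]
[581. 577. 572. 568. 564. 559. 553. 549. 544. 540. 536. 532. 527. 522.]
```

View pics/z.png

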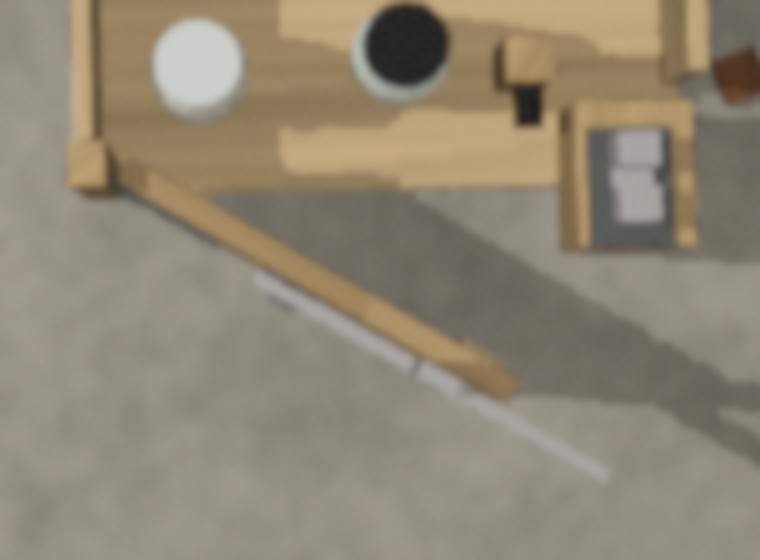

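The crop shows the gate with the tab at about (438,378) and the catch's two lips at about (637,147) and (637,197), so the slot lies near world x = 0.558. I put the hinge near (0.574, 0.115), the gate angle near 0.54 rad and the tab at (0.449, -0.060). Next I move above the tab.

Request:
step_arm(moves=[[[-60,-60,-17],10,0],[[-120,-120,-17],20,0],[[-160,-160,-17],30,0],[[-200,-200,-17],40,0],[[-240,-240,-17],50,0],[[-280,-280,-17],60,0],[[-320,-320,-17],70,0],[[-360,-360,-17],80,0],[[-395,-395,-17],88,0],[[-428,-428,-17],95,0],[[-428,-428,-17],95,0],[[-428,-428,-17],95,0],[[-428,-428,-17],95,0],[[-428,-428,-17],95,0]])

```text
time: 1.85
tcp_pos: [0.4484, -0.0581, 0.231]
ee_rot: [-0.0, 0.872, 0.49, 0.0]
wrist_force: [0.1, -0.7, -0.8]
gripper_width: 0.091
grip_force: 0.0
```

```bash
python3 - <<'E'
from h import *
import pickle
o=observe(); print(o["tcp_pos"],rot(o["ee_rot"]).round(4).tolist(),o["joint_positions"].round(3),o["wrist_force"])
s=snapshot("wrist"); pickle.dump(s,open("w1.pkl","wb")); cv2.imwrite("pics/w1.png",s["frame"]); print(s["xyz"],s["mtx"])
P=cloud(s).reshape(-1,3)
t=P[(P[:,2]>.15)&(P[:,2]<.2)&(abs(P[:,0]-.449)<.04)&(abs(P[:,1]+.06)<.04)]
print(len(t)); 
if len(t)>20: print(t.mean(0),t.min(0),t.max(0),cv2.minAreaRect((t[:,:2]*1000).astype(np.float32)))
E
```

```text
[ 0.4484155  -0.05805543  0.23100231] [[0.5201, 0.8541, 0.0001], [0.8541, -0.5201, 0.0002], [0.0002, -0.0, -1.0]] [-0.154  0.113  1.795  0.     1.234  0.393] [ 0.12253296 -0.65790182 -0.84634291]
[0.48602826 0.00335053 0.40182447] [[427.58346847   0.         320.87565572]
 [  0.         427.58346847 240.0329954 ]
 [  0.           0.           1.        ]]
971
[ 0.45128355 -0.05817855  0.17439823] [ 0.43971837 -0.07324127  0.15010155] [ 0.46032191 -0.04728231  0.17871677] ((449.86224365234375, -60.36103439331055), (24.691619873046875, 10.001409530639648), 59.01264572143555)
```

View pics/w1.png

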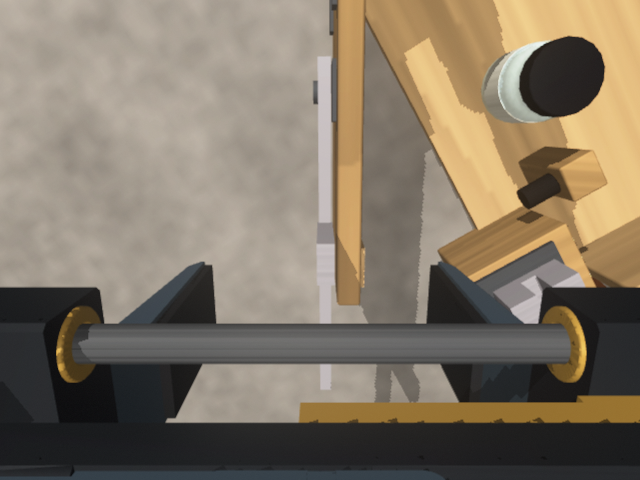

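The wrist view shows the tab end-on at about (326,255), midway between the fingers. It measures 24.7 x 10.0 mm and is within 3 mm of where I want it. Next I correct, go down and grip lightly.

Request:
step_arm(moves=[[[-1,2.5,20],0,0],[[-1,2.5,45],0,0],[[-1,2.5,70],0,0],[[-1,2.5,88],0,0],[[-1,2.5,88],0,0.3],[[-1,2.5,88],0,0.6],[[-1,2.5,88],0,0.8],[[-1,2.5,88],0,1],[[-1,2.5,88],0,1],[[-1,2.5,88],0,1],[[-1,2.5,88],0,1],[[-1,2.5,88],0,1]], force=10)

```text
time: 3.4
tcp_pos: [0.4503, -0.0612, 0.1429]
ee_rot: [-0.0, 0.872, 0.489, 0.0]
wrist_force: [0.5, -0.4, 0.1]
gripper_width: 0.0141
grip_force: 0.0
```

Request:
step_arm(moves=[[[0,0,0],0,1],[[0,0,0],0,1],[[0,0,0],0,1],[[0,0,-2],0,1],[[0,0,-5],0,1],[[0,0,-8],0,1],[[0,0,-11],0,1],[[0,0,-14],0,1],[[0,0,-17],0,1],[[0,0,-18],0,1],[[0,0,-18],0,1],[[0,0,-18],0,1]])

```text
time: 4.9
tcp_pos: [0.4512, -0.0591, 0.1602]
ee_rot: [-0.002, 0.873, 0.488, 0.002]
wrist_force: [4.6, 7.6, -9.1]
gripper_width: 0.01
grip_force: 10.0
```

```bash
python3 - <<'E'
from h import *
import pickle
s=snapshot("scene"); cv2.imwrite("pics/s2.png",cv2.resize(s["frame"][130:320,130:400],None,fx=2.9,fy=2.9))
P=cloud(s); print(observe()["wrist_force"])
s=snapshot("wrist"); P=cloud(s).reshape(-1,3); pickle.dump(s,open("w2.pkl","wb"))
# bar upper edge height vs distance along the bar from the hinge
h=np.array([.574,.115]);a=np.array([-.517,-.856]);n=np.array([-.856,.517])
q=P[:,:2]-h; u=q@a; v=q@n
m=(abs(v-.016)<.008)&(u>.09)&(u<.34)&(P[:,2]>.09)&(P[:,2]<.19)
for k in range(90,340,10):
    i=m&(abs(u*1000-k)<5)
    if i.sum()>5: print(k,i.sum(),np.median(P[i,2]).round(4),np.median(v[i]).round(4))
E
```

```text
[ 4.70125479  7.22572212 -8.7579866 ]
100 337 0.1207 0.0146
110 589 0.1221 0.0142
120 708 0.1232 0.0154
130 575 0.125 0.0139
140 414 0.1264 0.0149
150 378 0.1278 0.0154
160 364 0.1292 0.0155
170 371 0.1306 0.0151
180 361 0.1321 0.0151
190 853 0.1748 0.0154
200 1357 0.1773 0.0155
210 32 0.1897 0.0157
230 8 0.1863 0.0151
250 76 0.1431 0.0149
260 318 0.144 0.0147
270 241 0.1452 0.0148
```

View pics/s2.png

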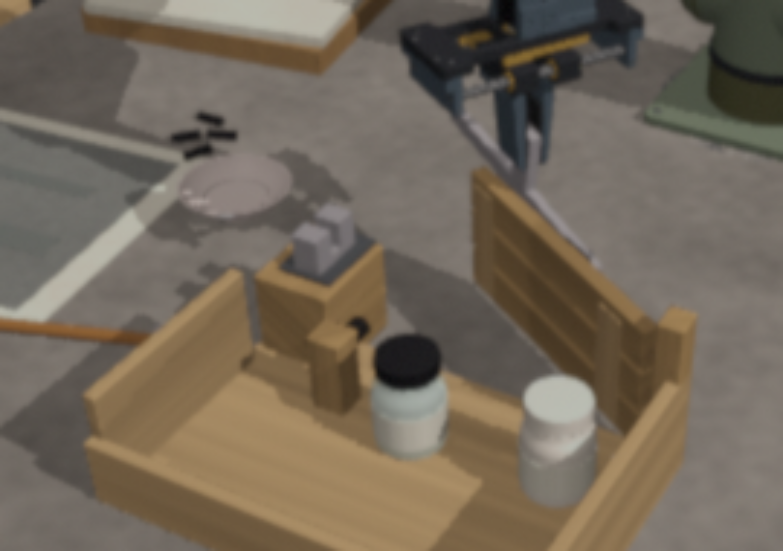

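The scene crop shows the tab gripped and the bar raised, with its free end above the lips' height; the depth readings give a bar angle of about 0.147 rad. As the bar lifts, the tab also moves about 7 mm towards the hinge, so I follow it. I also measure the slot and hinge from the wrist pictures.

Request:
step_arm(moves=[[[2,0,0],0,1],[[4,0,-1],0,1],[[6,0,-1],0,1],[[6,0,-1],0,1]])

```text
time: 5.5
tcp_pos: [0.452, -0.0579, 0.1622]
ee_rot: [0.001, 0.872, 0.49, -0.002]
wrist_force: [-4.2, -5.1, -1.0]
gripper_width: 0.0102
grip_force: 10.0
```

```bash
python3 - <<'E'
from h import *
import pickle
o=observe(); print(o["tcp_pos"],o["wrist_force"],o["wrist_torque"])
top=pickle.load(open("top.pkl","rb")); 
for f in ("top","w1","w2"):
    P=cloud(pickle.load(open(f+".pkl","rb"))).reshape(-1,3)
    g=P[(P[:,2]>.127)&(P[:,2]<.136)&(P[:,0]<.57)&(P[:,0]>.43)&(P[:,1]>-.1)&(P[:,1]<.1)]
    h=np.array([.574,.115]);a=np.array([-.517,-.856]);n=np.array([-.856,.517])
    v=(g[:,:2]-h)@n; g=g[abs(v)<.012]
    r=cv2.minAreaRect((g[:,:2]*1000).astype(np.float32)); print(f,"gate",len(g),r)
    k=P[(P[:,2]>.115)&(P[:,2]<.127)&(P[:,0]>.52)&(P[:,0]<.61)&(P[:,1]>-.23)&(P[:,1]<-.15)]
    if len(k)>20:
        print("lips",len(k),k.min(0),k.max(0)); print(np.histogram(k[:,0]*1000,bins=np.arange(526,596,2)))
P=cloud(top).reshape(-1,3)
# side walls' outer faces -> bay yaw
for y0,y1 in ((.12,.16),(-.25,-.21)):
    w=P[(P[:,2]>.092)&(P[:,2]<.107)&(P[:,1]>y0)&(P[:,1]<y1)&(P[:,0]>.62)&(P[:,0]<.78)]
    print("wall",len(w),np.polyfit(w[:,0],w[:,1],1),w[:,1].min(),w[:,1].max())
w=P[(P[:,2]>.065)&(P[:,2]<.107)&(P[:,1]>-.2)&(P[:,1]<.1)&(P[:,0]>.77)&(P[:,0]<.82)]
print("back",len(w),np.polyfit(w[:,1],w[:,0],1),w[:,0].max())
E
```

```text
[ 0.45199041 -0.05788001  0.16219783] [-4.23120077 -5.07331664 -1.00786295] [-1.20843923  0.76394873  0.14894476]
top gate 673 ((504.32769775390625, -0.0777130126953125), (235.25753784179688, 20.67786979675293), 58.601051330566406)
lips 187 [ 0.53682486 -0.19688879  0.11521255] [ 0.58814137 -0.17185052  0.12698055]
(array([ 0,  0,  0,  0,  0, 11, 11,  9,  4,  7, 11, 11, 10, 10,  9,  1,  0,
        0,  0,  0,  0,  9,  9,  7,  7, 10, 10, 11,  9, 11,  8,  2,  0,  0]), array([526, 528, 530, 532, 534, 536, 538, 540, 542, 544, 546, 548, 550,
       552, 554, 556, 558, 560, 562, 564, 566, 568, 570, 572, 574, 576,
       578, 580, 582, 584, 586, 588, 590, 592, 594]))
w1 gate 7823 ((488.3782043457031, -23.262184143066406), (184.95803833007812, 20.380680084228516), 58.91182327270508)
lips 1105 [ 0.5353854  -0.19286558  0.1150075 ] [ 0.58773914 -0.17093763  0.12280225]
(array([ 0,  0,  0,  0, 16, 44, 61, 77, 77, 85, 86, 81, 76, 55, 38,  0,  0,
        0,  0,  0, 11, 18, 24, 29, 34, 44, 37, 53, 51, 63, 45,  0,  0,  0]), array([526, 528, 530, 532, 534, 536, 538, 540, 542, 544, 546, 548, 550,
    
[... 216 characters left out ...]
5), 59.09928512573242)
lips 1125 [ 0.53529455 -0.19705421  0.11500816] [ 0.58456053 -0.17117108  0.12314949]
(array([  0,   0,   0,   0, 107, 129, 121, 115, 107, 103,  92,  86,  81,
        73,  51,   0,   0,   0,   0,   0,   0,   0,   0,   0,   4,  12,
        20,  13,   7,   4,   0,   0,   0,   0]), array([526, 528, 530, 532, 534, 536, 538, 540, 542, 544, 546, 548, 550,
       552, 554, 556, 558, 560, 562, 564, 566, 568, 570, 572, 574, 576,
       578, 580, 582, 584, 586, 588, 590, 592, 594]))
wall 355 [0.00096635 0.13479984] 0.12931635532848607 0.14193307099248376
wall 363 [-0.00606968 -0.22095777] -0.2328892170445702 -0.21874868479160894
back 31 [0.00550655 0.80159321] 0.8064547465915004
```

Request:
step_arm(moves=[[[-2.5,0,0],0,1],[[-2.8,7.4,0],-2,1],[[-2.9,14.7,0],-4,1],[[-2.7,22.1,0],-6,1],[[-2.3,29.5,0],-8,1],[[-1.6,36.8,0],-10,1],[[-0.6,44.1,0],-12,1],[[0.6,51.4,0],-14,1],[[2.1,58.7,0],-16,1],[[3.8,65.8,0],-18,1],[[5.8,73,0],-20,1],[[5.8,73,0],-20,1],[[5.8,73,0],-20,1]])

```text
time: 7.12
tcp_pos: [0.5192, -0.0895, 0.162]
ee_rot: [0.001, 0.774, 0.633, 0.0]
wrist_force: [-0.5, -0.6, -3.9]
gripper_width: 0.0099
grip_force: 10.0
```

```bash
cat > chk.py <<'E'
from h import *
import pickle,sys
o=observe(); Rm=rot(o["ee_rot"]); print(o["tcp_pos"].round(4),"F",o["wrist_force"].round(1),"Ftool",(Rm.T@o["wrist_force"]).round(1),"T",(Rm.T@o["wrist_torque"]).round(2),"toolx",Rm[:,0].round(3))
s=snapshot("wrist"); pickle.dump(s,open(sys.argv[1]+".pkl","wb")); P=cloud(s).reshape(-1,3)
if 1:
    a=-Rm[:2,0]/np.hypot(*Rm[:2,0]); n=-Rm[:2,1]/np.hypot(*Rm[:2,1])
    q=P[:,:2]-o["tcp_pos"][:2]; u=q@a; v=q@n
    m=(abs(v)<.012)&(P[:,2]>.10)&(P[:,2]<.150)&(((u>-.10)&(u<-.03))|((u>.03)&(u<.12)))
    m&=abs(P[:,2]-(.132+.15*(u+.0)))<.03
    b=m&(u<-.03)&(abs(v)<.005)
    if b.sum()>50: c=np.polyfit(u[b],P[b,2],1); print("bar slope hinge side",c[0].round(4),b.sum())
    b=m&(u>.03)&(abs(v)<.006)
    if b.sum()>50: c=np.polyfit(u[b],P[b,2],1); print("bar slope free side",c.round(4),b.sum(),u[b].min(),u[b].max())
    g=(P[:,2]>.127)&(P[:,2]<.136)&(u<.03)&(u>-.2)&(v<-.003)&(v>-.028)
    if g.sum()>50: print("gate line",g.sum(),cv2.minAreaRect((P[g,:2]*1000).astype(np.float32)))
E
python3 chk.py w3
```

```text
[ 0.5192 -0.0895  0.162 ] F [-0.5 -0.6 -3.9] Ftool [-0.7 -0.3  3.9] T [ 0.04 -0.55 -0.19] toolx [ 0.199  0.98  -0.   ]
bar slope hinge side 0.1508 2851
bar slope free side [0.1634 0.1389] 637 0.03948839763808851 0.05995392429971738
gate line 9942 ((543.8289794921875, -33.55711364746094), (131.38214111328125, 20.778301239013672), 79.26824188232422)
```

Request:
step_arm(moves=[[[-0.3,7.4,0],-2,1],[[-0.4,14.7,0],-4,1],[[-0.2,22.1,0],-6,1],[[0.2,29.5,0],-8,1],[[0.9,36.8,0],-10,1],[[1.4,40.5,0],-11,1],[[1.4,40.5,0],-11,1],[[1.4,40.5,0],-11,1],[[1.4,40.5,0],-11,1]])

```text
time: 8.3
tcp_pos: [0.559, -0.0961, 0.1621]
ee_rot: [0.001, 0.71, 0.704, 0.0]
wrist_force: [0.3, -2.0, -2.5]
gripper_width: 0.0105
grip_force: 10.0
```

```bash
python3 chk.py w4; python3 - <<'E'
from h import *
import pickle
s=pickle.load(open("w4.pkl","rb")); cv2.imwrite("pics/w4.png",s["frame"])
P=cloud(s).reshape(-1,3)
for n,z0,z1 in (("lips",.116,.125),("bar",.13,.165)):
    k=P[(P[:,2]>z0)&(P[:,2]<z1)&(P[:,0]>.52)&(P[:,0]<.61)&(P[:,1]>-.24)&(P[:,1]<-.15)]
    print(n,len(k)); 
    if len(k)>5: print(k.min(0),k.max(0),np.histogram(k[:,0]*1000,bins=np.arange(530,594,2))[0])
E
```

```text
[ 0.559  -0.0961  0.1621] F [ 0.3 -2.  -2.5] Ftool [-2.   0.3  2.5] T [-0.06 -0.79 -0.19] toolx [ 0.008  1.    -0.   ]
bar slope hinge side 0.1601 2853
bar slope free side [-0.6024  0.1764] 681 0.039747467624136945 0.07952606133417933
gate line 10013 ((572.6270141601562, -36.74674987792969), (20.79510498046875, 131.13414001464844), 0.18786661326885223)
lips 83
[ 0.55014836 -0.17580684  0.11605939] [ 0.55428423 -0.17130081  0.12199867] [ 0  0  0  0  0  0  0  0  0  0 41 32 10  0  0  0  0  0  0  0  0  0  0  0
  0  0  0  0  0  0  0]
bar 186
[ 0.55542514 -0.15610803  0.14649027] [ 0.56340085 -0.15001508  0.15016377] [ 0  0  0  0  0  0  0  0  0  0  0  0 22 45 41 45 33  0  0  0  0  0  0  0
  0  0  0  0  0  0  0]
```

View pics/w4.png

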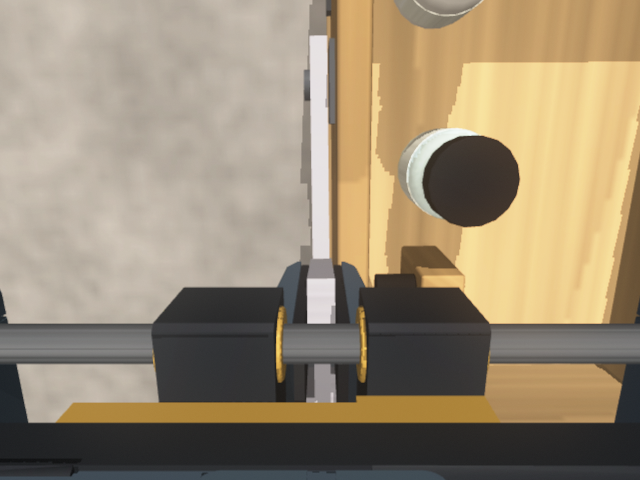

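The wrist view shows the gate shut. The bar at (319,150) lies along the gate's front, with the fingers holding the tab at (320,290). The bar centre is at x = 0.5594 and the slot centre at about 0.561, so I move 1 mm in and then lower by feel.

Request:
step_arm(moves=[[[0,1.1,0],-0.3,1],[[0,1.1,0],-0.3,1],[[0,1.1,1],-0.3,1],[[-0.3,1.1,2],-0.3,1],[[-0.6,1.1,3],-0.3,1],[[-0.9,1.1,4],-0.3,1],[[-1.2,1.1,5],-0.3,1],[[-1.5,1.1,6],-0.3,1],[[-1.8,1.1,7],-0.3,1],[[-2.1,1.1,8],-0.3,1],[[-2.4,1.1,9],-0.3,1],[[-2.7,1.1,10],-0.3,1],[[-2.7,1.1,10],-0.3,1]])

```text
time: 9.98
tcp_pos: [0.5602, -0.1004, 0.1532]
ee_rot: [0.002, 0.708, 0.706, -0.0]
wrist_force: [-2.2, -8.7, 3.5]
gripper_width: 0.0099
grip_force: 10.0
```

```bash
python3 chk.py w5
```

```text
[ 0.5602 -0.1004  0.1532] F [-2.2 -8.7  3.5] Ftool [-8.7 -2.2 -3.5] T [ 0.54 -1.4  -0.13] toolx [ 0.003  1.    -0.003]
bar slope hinge side 0.0678 3014
bar slope free side [-0.2404  0.1461] 651 0.041818184482201516 0.07369085233172488
gate line 10427 ((573.4606323242188, -40.52705383300781), (20.869916915893555, 125.25677490234375), 0.5158929824829102)
```

Bar angle is about 0.068, which is already below the lips' level, and the forces are light, so it is entering the slot. I continue down.

Request:
step_arm(moves=[[[-1.5,0,0],0,1],[[-2,0,1],0,1],[[-2.3,0,2],0,1],[[-2.6,0,3],0,1],[[-2.8,0,4],0,1],[[-3,0,5],0,1],[[-3,0,6],0,1],[[-3,0,6],0,1]])

```text
time: 11.02
tcp_pos: [0.5602, -0.1031, 0.1467]
ee_rot: [0.002, 0.708, 0.706, -0.0]
wrist_force: [-1.4, -7.8, 3.4]
gripper_width: 0.0103
grip_force: 10.0
```

```bash
python3 chk.py w6
```

```text
[ 0.5602 -0.1031  0.1467] F [-1.4 -7.8  3.4] Ftool [-7.8 -1.4 -3.4] T [ 0.48 -1.33 -0.22] toolx [ 0.002  1.    -0.003]
bar slope hinge side 0.0013 3163
bar slope free side [-0.0957  0.1291] 636 0.04353131057569352 0.06999484803322392
gate line 10791 ((573.901123046875, -43.09859085083008), (121.66544342041016, 20.870210647583008), 89.87291717529297)
```

The bar is fully down, with a slope of about 0.001. I release slowly and retreat upward.

Request:
step_arm(moves=[[[-1.5,0,0],0,1],[[-1.5,0,0],0,0.8],[[-1.5,0,0],0,0.6],[[-1.5,0,0],0,0.6],[[-1.5,0,0],0,0.6],[[-1.5,0,0],0,0.6],[[-1.5,0,0],0,0.6],[[-1.5,0,-20],0,0.6],[[-1.5,0,-50],0,0.6],[[-1.5,0,-90],0,0.6],[[-1.5,0,-120],0,0.6],[[-1.5,0,-120],0,0.6],[[-1.5,0,-120],0,0.6]])

```text
time: 12.7
tcp_pos: [0.5591, -0.103, 0.2647]
ee_rot: [-0.001, 0.708, 0.706, -0.001]
wrist_force: [-0.1, 1.1, -0.4]
gripper_width: 0.0363
grip_force: 0.0
```

```bash
python3 - <<'E'
from h import *
o=observe(); print(o["tcp_pos"],o["wrist_force"],o["gripper_width"],o["time"])
s=snapshot("wrist"); P=cloud(s).reshape(-1,3)
b=(abs(P[:,0]-.560)<.006)&(P[:,2]>.1)&(P[:,2]<.15)&(P[:,1]>-.22)&(P[:,1]<.01)&(abs(P[:,1]+.1)>.02)
for y in range(-210,10,20):
    i=b&(abs(P[:,1]*1000-y)<8)
    if i.sum()>10: print(y,i.sum(),np.median(P[i,2]).round(4),np.median(P[i,0]).round(4))
s=snapshot("scene"); cv2.imwrite("pics/s3.png",cv2.resize(s["frame"][130:320,130:400],None,fx=2.9,fy=2.9))
E
```

```text
[ 0.55910052 -0.10302582  0.26473343] [-0.11633084  1.13829573 -0.36648669] 0.03634044714004764 12.7
-190 12 0.1018 0.5556
-170 222 0.1229 0.5607
-150 206 0.123 0.5607
-130 123 0.1229 0.5607
-70 241 0.1231 0.5601
-50 260 0.1231 0.5602
-30 257 0.1231 0.5595
-10 383 0.1233 0.5602
```

View pics/s3.png

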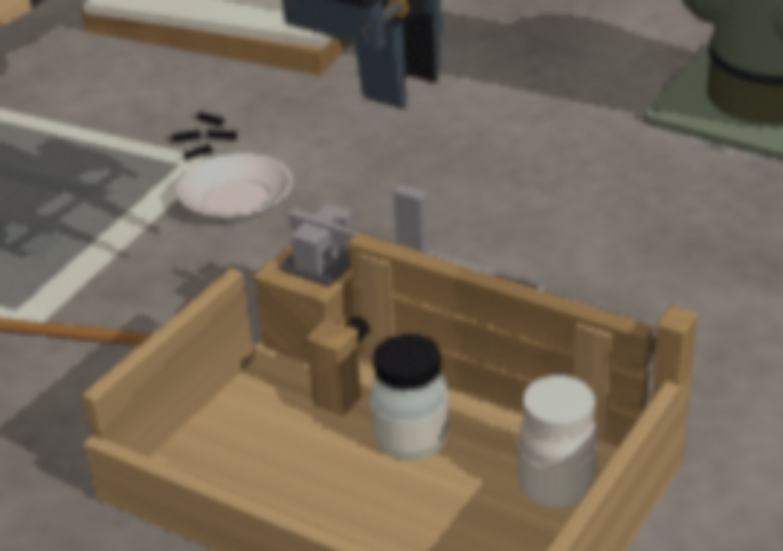

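The scene crop shows the gate shut. The bar lies level in the slot between the lips at (325,235), the tab is free at (410,215), and the gripper is clear above. The bar's top edge is at 0.123 m along its whole length, which is fully down.

```bash
python3 -c "
from cell import finish_job; print(finish_job())"
```

```text
the job is handed in; nothing more can be done
None
```

The gate is shut with the bar level and fully down in the catch's slot, the gripper is clear, and the job is handed in at about 13 s; no verdict came back.

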